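# Clamp a mosaic plaque in the screw press to its set torque

## Task

A mosaic plaque is laid up on the pulled-out bed of the small screw press. Push the bed fully home under the platen, then turn the press's torque wrench clockwise (seen from above) by its grip until its joint gives, stop there instead of forcing it on, ease it back and let go so that the handle springs straight with the plaque left clamped. Leave the other things on the table where they lie.

Things in the scene. Friction and masses are not known exactly. Their poses are not given: they have to be found in the camera images.
- press: the whole press, bolted down: cast base 250 (x) by 190 (y) by 28 mm high, two 26 mm columns at x = -99 and +99 mm, a crosshead 246 (x) by 56 (y) mm between heights 108 and 140 mm (column nuts to 154). Origin on the table under the screw's axis; z up, along the screw. The bed runs along y and comes out on the +y side.
- bed (a joint): how far the press bed is pulled out, in m: 0 is fully home against its stop, up to 0.1. It slides along the press's y axis with about 4 N of friction and stays where it is left; it stops hard at home.
- bed_knob (a point): centre of the upright black knob on the bed's outer end: 28 mm in diameter, from 58 to 98 mm above the table (this point at 80), on a thinner stem over a tongue 36 mm wide with its top at 40 mm. With the bed home it stands 118 mm out from the screw's axis along the press's +y, 90 mm from the crosshead's face. Push or grip it to move the bed.
- wrench_head: head of the torque wrench, a steel ring 55 mm across on the screw's hexagon. Origin on the screw's axis, 168 mm above the table; x points out along the wrench. It turns with the screw, clockwise from above tightening, against a drag of 0.9 N m (5 N at the grip) until, after 0.45 to 0.95 rad more that cannot be told beforehand, the platen meets the plaque and it stops. It stays where left.
- wrench_handle: level handle, 168 mm above the table. Origin on its breakaway pin in the head, 44 mm out from the screw's axis; x points along it to its end, 182 mm from the pin. A spring plunger holds it straight up to 1.5 N m about the pin (12 N at the grip's middle); then it gives clockwise, the force falling by half over 0.25 rad; stop at 0.42 rad. Let go, it springs straight.
- wrench_grip (a point): middle of the round black grip sleeve: 26 mm in diameter, 88 mm long, 130 mm from the breakaway pin (174 mm from the screw's axis when straight), 168 mm above the table. Its axes are those of the handle. Nothing stands below it but flat things on the table.
- platen_face (a point): centre of the underside of the platen, an 84 mm square steel plate under the screw. The screw lowers it 2.6 mm per radian. It starts 1 to 3 mm above the plaque's height.
- plaque_top (a point): centre of the top of the laid-up plaque, 60 by 60 mm, in the nest in the middle of the bed, 50 mm above the table; it moves with the bed.
- scissors: scissors lying on the table, 165 mm long, 11 mm high, origin near the rivet
- marker: black marker pen lying on the table, 133 mm long, 18 mm thick, origin under its middle
- plaque_a: finished plaque, 60 by 60 by 7 mm, origin under its middle
- plaque_b: finished plaque, 60 by 60 by 7 mm, origin under its middle
- tape: roll of clear tape lying flat, 80 mm across, 18 mm high, origin under its middle
- glue: white glue bottle standing, 42 mm in diameter, 115 mm high, origin under its middle
- tweezers: steel tweezers lying on the table, 125 mm long, 8 mm high, origin under their middle

How it is judged (in metres and radians):
On the way, in this order (a step that is already met when the one before it is completed fails the run):
1. the bed is pushed fully home (value of joint bed below 0.003 m), for 0.2 s.
2. the torque wrench has given at its joint (handle bent more than 0.10 rad from the head) with the bed home (angle between the x axis of wrench_grip and the x axis of wrench_head, either way round above 0.1 rad and value of joint bed below 0.003 m), for 0.05 s.
At the end, for the whole second after the job is handed in: The bed is home within 3 mm, the platen still bears on the plaque (gap under 0.7 mm), and the wrench's handle is let go, at rest and straight again (within 0.04 rad of its head) (value of joint bed below 0.003 m and angle between the x axis of wrench_grip and the x axis of wrench_head, either way round below 0.04 rad and z of platen_face in the frame of plaque_top below 0.0007 m and linear speed of wrench_handle below 0.01 m/s); the robot touches nothing.
It fails at once if the wrench is forced on after it has given, so that the screw is over-tightened (handle bent beyond 0.35 rad, almost on its stop) (angle between the x axis of wrench_grip and the x axis of wrench_head, either way round above 0.35 rad).
It fails at once if any of the other things on the table is moved more than 30 mm (distance of any of scissors, marker, plaque_a, plaque_b, tape, glue, tweezers from where it was at the start of the episode above 0.03 m).
It also fails if it takes over 56 s, if anything falls off the work surface, if the arm or the gripper's body presses on something with over 40 N, if the wrist force passes 120 N, or if a joint passes its speed limit or range.

## Robot

A 6-joint arm with a two-finger parallel gripper is mounted at the origin on the work surface. World frame = base frame: x ahead of the robot, y to its left, z up, the work surface at z = 0. Lengths are in m, angles in degrees, forces in N, time in s.
With the tool pointing down it reaches from about 0.25 to 0.85 m from the base axis. Payload 12.5 kg.
Tool frame: the origin (TCP) lies on the centre line of the jaws, within the pads' length; the fingertips stand 25 mm ahead of it and the grasp point (between the pads) lies 6 mm ahead of it; z points along the fingers, y is the line along which they close (so a half turn about z gives the same grasp; the last joint's range is limited). The gripper opens to 93 mm and grips with 3 to 60 N. Pads are 15 mm wide; open, the fingers measure 128 mm over their backs; the gripper's body (75 mm by 188 mm) begins 65 mm behind the grasp point.
Start: joints at [-72.342, 20.094, 94.641, -0, 65.266, -4.847], TCP at [0.211, -0.508, 0.222] pointing down, gripper open.
Joint ranges: [-157.81, 157.81], [-45, 120.19], [0.68, 151.7], [-89.99, 269.99], [4.06, 180], [-164.3, 164.3]. Speed limits (degrees/s): [127.2, 127.2, 159.86, 180, 180, 180].

## Interface

Orientations are given as a 3x3 rotation matrix whose columns are the frame's x, y, z axes.
In Python, from rig import readout, read_camera, job gives the robot as it stands.
- The arm moves only by the shell command python3 -m inch 'ROWS'. ROWS is text: rows parted by semicolons, each of 7 numbers parted by spaces: the shift along the tool's x, y, z each as a share of 200 mm, from -1 to 1, then the turn, a rotation vector about the tool's x, y, z each as a share of 45 degrees, from -1 to 1, then the closure, from 0 (fully open) to 1 (shut). A call has 1 to 12 rows; each row is the pose to reach, as a shift and turn from the pose commanded when the call began, along the tool's axes at that moment; what a row does not reach only later rows make up. A row lasts 1/10 s, in which the tool goes at most 50 mm and 8.59 degrees, less where a joint would pass 70% of its speed; a pose out of reach is approached as far as the arm can. A call with a number of a shift or a turn outside -1 to 1 is refused whole. A call with a gripper value outside its range is refused whole. The fingers move at their own pace and stop on an object; the grip force is fixed at half the most. Time passes only in rows, so rows that repeat a pose let the fingers close. It gives the time, the measured TCP pose, the force, the opening and the grip force at its end, in the units of the state.
- readout.get_state(): the state, without advancing time (a new reading comes with each control period).
- read_camera(name): name is "side" or "top"; returns a dict with "image" (480x640x3 uint8, red, green, blue), "mtx" (3x3 intrinsics, pixels), "R" (3x3) and "t" (3): a world point X has camera coordinates R X + t. Camera axes: x right, y down, z forward; pixel columns grow to the right and rows downward; lengths in m; the calibration is good to about 2 mm. A picture is of the moment at which its call begins. There is no depth.
- job.finish_job(): hands the job in; it is judged then, once.
The state is a dict: "time_s": time; "q": joint angles; "qd": joint speeds; "effort": joint torques, N m; "ee_pos": TCP position; "eef_rot": TCP orientation; "contact_force": force on the tool from outside, world axes, zero at the start; "ft_torque": the same for the moment, N m; "finger_gap": opening from 0.0 (shut) to 1.0 (fully open); "grip_force": force on a finger pad.
Only numpy, scipy, OpenCV 4.12 (cv2) and the standard library are available. Lean on these libraries where they do the work, as an engineer would, in place of code of your own. Each camera call takes 0.05 s, during which the arm holds its last target. There are 200 camera calls.

## Working session

There is one attempt and no reset: what is moved stays moved. The work goes in short steps, Python scripts to look and compute and a shell command to move; the robot and the scene stay as the last step left them, time stands still between calls to the robot, and variables do not carry over. Pictures are saved under pics/ and viewed, at most 10 in all, crops included, and the job is handed in when it is done.

```bash
ls; mkdir -p pics
python3 - <<'E'
from rig import readout, read_camera
import cv2,numpy as np
for n in("top","side"):
    c=read_camera(n); cv2.imwrite(f"pics/{n}0.png",c["image"][:,:,::-1]); print(n,c["mtx"].tolist(),c["R"].round(4).tolist(),c["t"])
s=readout.get_state(); print(s)
E
```

```text
pics
top [[592.0328278520994, 0.0, 324.1229491384], [0.0, 592.0328278520994, 251.11505043351661], [0.0, 0.0, 1.0]] [[-0.0166, -0.9996, -0.0209], [-0.9944, 0.0187, -0.1039], [0.1042, 0.0191, -0.9944]] [0.02080734 0.52903528 1.30476725]
side [[589.5612756000171, 0.0, 319.2827294448434], [0.0, 589.5612756000171, 229.97745056383175], [0.0, 0.0, 1.0]] [[-0.9919, -0.1271, 0.0036], [-0.1008, 0.7693, -0.6309], [0.0774, -0.6262, -0.7758]] [0.48379506 0.1220771  1.40137676]
{'time_s': 0.1, 'q': array([-7.23425560e+01,  2.01207312e+01,  9.46718340e+01, -5.39617905e-05,
        6.52664062e+01, -4.84531138e+00]), 'qd': array([ 0.01106484, -0.08259027, -0.13603121, -0.09398246,  0.09741663,
        0.07211881]), 'effort': array([ 3.10208861e-04, -4.98029816e+01, -2.85704148e+01,  7.00125145e-02,
        2.39868538e-02, -6.30976479e-05]), 'ee_pos': array([ 0.21044955, -0.50782059,  0.22126984]), 'eef_rot': array([[ 9.23860991e-01,  3.82728066e-01, -3.13011664e-04],
       [ 3.82728184e-01, -9.23860474e-01,  9.80496027e-04],
       [ 8.60842436e-05, -1.02564042e-03, -9.99999470e-01]]), 'contact_force': array([ 0.01533531,  0.68253677, -0.11561713]), 'ft_torque': array([ 0.01477197,  0.01807645, -0.00062886]), 'grip_force': 0.0, 'finger_gap': 0.9975613644825929}
```

View pics/top0.png

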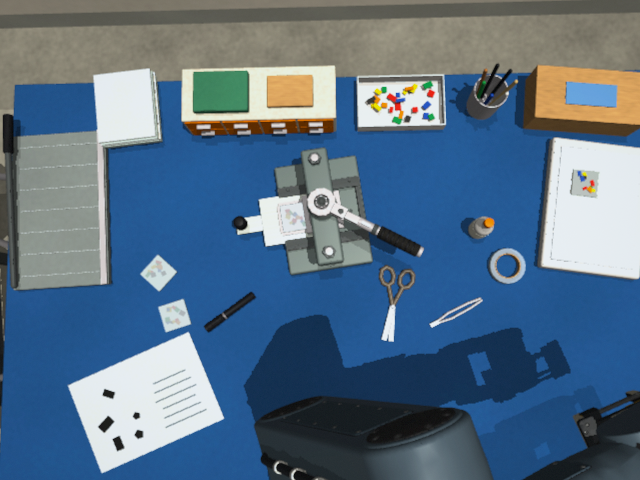

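View pics/side0.png

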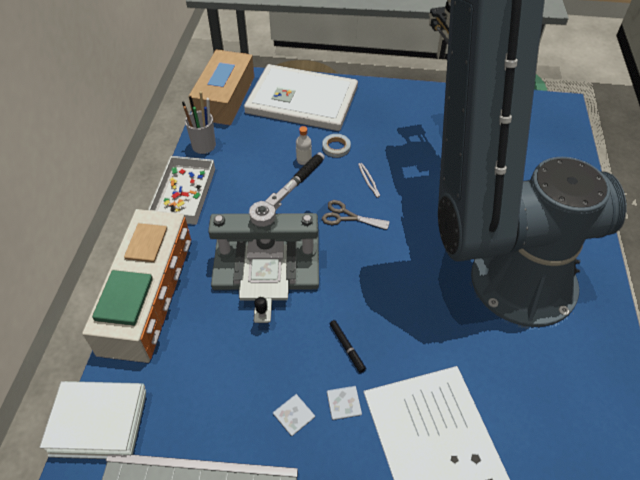

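The top view shows the screw head at about (321,201), the grip from about (383,234) to (420,252), and the knob at about (240,223). The bed comes out toward world +y (image left), and the space toward the robot is free.

```bash
cat > h.py <<'E'
import numpy as np,cv2
from rig import readout, read_camera
def ray(c,u,v,z):
    R,t=np.array(c["R"]),np.array(c["t"]); o=-R.T@t
    d=R.T@np.linalg.inv(c["mtx"])@[u,v,1]; return (o+d*(z-o[2])/d[2])
def dark(c,box,th=60):
    x0,y0,x1,y1=box; m=(c["image"][y0:y1,x0:x1].max(2)<th).astype(np.uint8)
    n,l,s,ce=cv2.connectedComponentsWithStats(m); k=1+s[1:,4].argmax()
    return (l==k),ce[k]+[x0,y0],s[k]
E
python3 - <<'E'
from h import *
c=read_camera("top"); S=read_camera("side")
for nm,b in(("knob",(228,210,256,240)),("grip",(375,222,430,262))):
    m,ce,s=dark(c,b); print(nm,ce,s, ray(c,*ce,.09 if nm=="knob" else .175))
    ys,xs=np.nonzero(m); 
    if nm=="grip": print(cv2.fitLine(np.c_[xs,ys].astype(np.float32),2,0,.01,.01).ravel())
for nm,b in(("knob",(248,290,278,318)),("grip",(290,145,330,185))):
    m,ce,s=dark(S,b); print("side",nm,ce,s, ray(S,*ce,.085 if nm=="knob" else .173))
for p,z in(((321,201),.18),((315,157),.154),((329,252),.154)): print(p,ray(c,*p,z))
print("side",[ray(S,*p,z) for p,z in (((263,211),.18),((219,219),.154),((306,219),.154))])
I=c["image"][130:290,220:440]; T=S["image"][140:330,200:340]
a=cv2.resize(I[:,:,::-1],None,fx=3,fy=3,interpolation=2); cv2.imwrite("pics/c1.png",a)
E
```

```text
knob [239.63157895 222.78947368] [  5   7  14  13 133] [0.58780089 0.19195419 0.09      ]
grip [397.73446328 240.82109228] [  2   5  43  29 531] [ 0.53181734 -0.13886794  0.175     ]
[ 0.90100396  0.43381086 22.734463   18.821093  ]
side knob [258.66494845 304.92268041] [  0   7  19  17 194] [0.59328498 0.1967113  0.085     ]
side grip [308.671875 167.6125  ] [  4  10  29  30 320] [ 0.53150772 -0.13899471  0.173     ]
(321, 201) [0.61475882 0.01314059 0.18      ]
(315, 157) [0.71243063 0.02468906 0.154     ]
(329, 252) [ 0.51409412 -0.00085868  0.154     ]
side [array([0.61162681, 0.01473232, 0.18      ]), array([0.71077676, 0.02887488, 0.154     ]), array([0.51783681, 0.003558  , 0.154     ])]
```

View pics/c1.png

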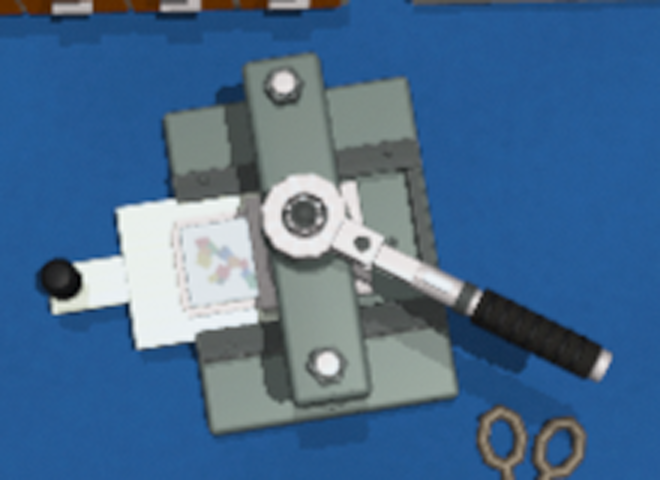

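The zoomed crop shows the bed pulled out about 64 mm, with the knob at crop (60,278) and the wrench straight. Estimated positions:
- Press yaw: about 7.4°
- Screw: (0.613, 0.0135)
- Knob: (0.590, 0.194)
- Grip: (0.532, -0.139)

I'll close the jaws and travel round on the robot's side of the press.

```bash
python3 -m inch '.91 -.64 -.25 0 0 .333 1;.91 -.64 -.25 0 0 .333 1;.91 -.64 -.25 0 0 .333 1;.91 -.64 -.25 0 0 .333 1;.91 -.64 -.25 0 0 .333 1;.91 -.64 -.25 0 0 .333 1;.91 -.64 -.25 0 0 .333 1'; python3 -c "
from h import *
s=readout.get_state();print(s['eef_rot'].round(3),s['q'])
p=s['ee_pos'];R=s['eef_rot']
for g in ((.40,-.06,.27),(.42,.13,.27),(.50,.26,.27),(.582,.2535,.20)): print(R.T@(np.array(g)-p)/.2); p=np.array(g)
"
```

```text
time_s: 0.9
ee_pos: [0.3298, -0.3201, 0.2718]
eef_rot: [[0.991, 0.132, 0.0], [0.132, -0.991, -0.0], [-0.0, 0.0, -1.0]]
contact_force: [-0.8, -0.0, 0.1]
finger_gap: 0.445
grip_force: 0.0
[[ 0.991  0.132  0.   ]
 [ 0.132 -0.991 -0.   ]
 [-0.     0.    -1.   ]] [-4.99472680e+01  7.47600428e+00  1.03632470e+02 -1.55309474e-02
  6.88731989e+01  3.24614599e+01]
[ 0.51995869 -1.24282678  0.00829746]
[ 2.24714360e-01 -9.28441332e-01 -3.85946289e-04]
[ 4.82420533e-01 -5.91413867e-01 -2.59991826e-04]
[0.40211936 0.08627568 0.35001826]
```

```bash
python3 -m inch '.5 -1 0 0 0 0 1;.5 -1 0 0 0 0 1;.5 -1 0 0 0 0 1;.5 -1 0 0 0 0 1;.5 -1 0 0 0 0 1;.5 -1 0 0 0 0 1' | grep ee_pos
python3 -m inch '.2 -1 0 0 0 0 1;.2 -1 0 0 0 0 1;.2 -1 0 0 0 0 1;.2 -1 0 0 0 0 1;.2 -1 0 0 0 0 1'| grep ee_pos
python3 -m inch '.5 -.8 0 0 0 0 1;.5 -.8 0 0 0 0 1;.5 -.8 0 0 0 0 1;.5 -.8 0 0 0 0 1;.5 -.8 0 0 0 0 1';  python3 -c "
from h import *
s=readout.get_state()
p=s['ee_pos'];R=s['eef_rot']
print(R.T@(np.array((.582,.2535,.088))-p)/.2,s['q'])
"
```

```text
ee_pos: [0.403, -0.1077, 0.2714]
ee_pos: [0.4164, 0.0972, 0.2714]
time_s: 2.5
ee_pos: [0.4965, 0.2674, 0.2704]
eef_rot: [[0.991, 0.132, -0.001], [0.132, -0.991, -0.0], [-0.001, 0.0, -1.0]]
contact_force: [-0.5, 0.0, -0.2]
finger_gap: 0.004
grip_force: 0.0
[0.4156252  0.12502108 0.91162836] [2.35756532e+01 1.90029611e+01 8.90818901e+01 4.34343699e-03
 7.19651272e+01 1.06014665e+02]
```

```bash
python3 -m inch '.42 .1 .2 0 0 0 1;.42 .1 .2 0 0 0 1;.42 .1 .91 0 0 0 1;.42 .1 .91 0 0 0 1;.42 .1 .91 0 0 0 1;.42 .1 .91 0 0 0 1;.42 .1 .91 0 0 0 1'
python3 - <<'E'
from h import *
c=read_camera("top"); S=read_camera("side")
f=lambda I:cv2.resize(I[:,:,::-1],None,fx=3,fy=3)
cv2.imwrite("pics/k1.png",np.hstack([f(c["image"][150:320,180:310]),f(S["image"][210:380,200:330])]))
E
```

```text
time_s: 3.2
ee_pos: [0.5811, 0.2559, 0.0906]
eef_rot: [[0.992, 0.129, -0.0], [0.129, -0.992, -0.0], [-0.0, 0.0, -1.0]]
contact_force: [0.8, 0.2, 0.9]
finger_gap: 0.003
grip_force: 0.0
```

View pics/k1.png

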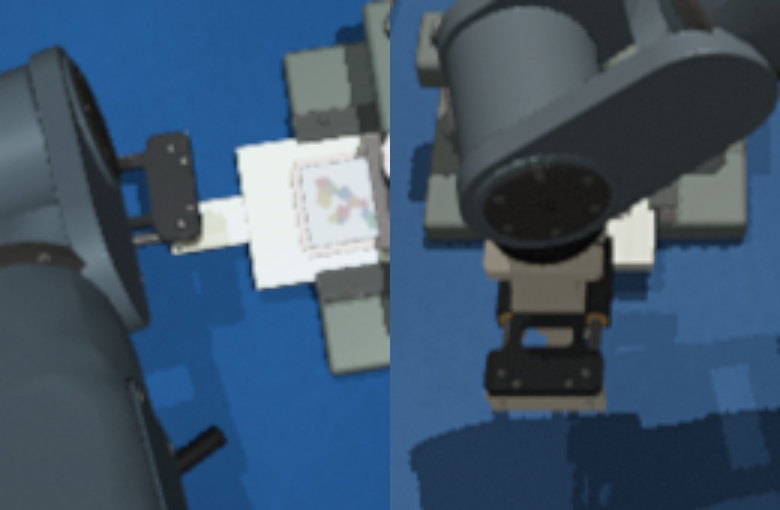

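The arm hides the knob, but the bed's tongue is in line with the gripper. I'll push along tool +y.

```bash
python3 -m inch '0 .05 0 0 0 0 1;0 .1 0 0 0 0 1;0 .15 0 0 0 0 1;0 .2 0 0 0 0 1;0 .2 0 0 0 0 1' | egrep 'ee_pos|force'
python3 -m inch '0 .05 0 0 0 0 1;0 .1 0 0 0 0 1;0 .15 0 0 0 0 1;0 .15 0 0 0 0 1;0 .15 0 0 0 0 1'| egrep 'ee_pos|force'
```

```text
ee_pos: [0.5858, 0.2166, 0.09]
contact_force: [-0.5, 0.8, -0.1]
grip_force: 0.0
ee_pos: [0.5893, 0.1877, 0.0896]
contact_force: [0.0, 0.6, 0.3]
grip_force: 0.0
```

Run:
```python
from h import *
c=read_camera("top"); S=read_camera("side")
f=lambda I:cv2.resize(I[:,:,::-1],None,fx=3,fy=3)
cv2.imwrite("pics/k2.png",np.hstack([f(c["image"][150:320,180:310]),f(S["image"][210:380,200:330])]))
```

```text
(no output)
```

View pics/k2.png

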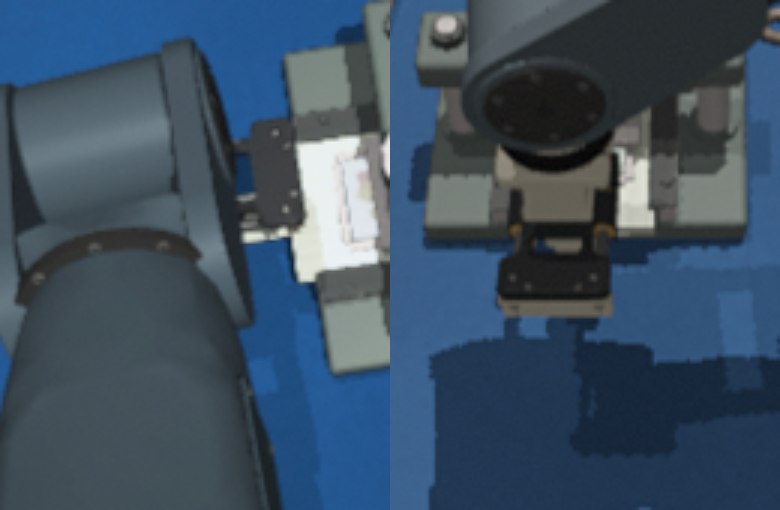

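The bed's outer edge has moved from crop x≈237 to 297, about 40 mm inward, so the push is working.

```bash
python3 -m inch '0 .04 0 0 0 0 1;0 .07 0 0 0 0 1;0 .07 0 0 0 0 1' | egrep 'ee_pos|force'
for i in 1; do python3 -m inch '0 .02 0 0 0 0 1;0 .03 0 0 0 0 1;0 .03 0 0 0 0 1'| egrep 'ee_pos|contact'; done
python3 -m inch '0 .01 0 0 0 0 1;0 .02 0 0 0 0 1;0 .02 0 0 0 0 1'| egrep 'ee_pos|contact'
```

```text
ee_pos: [0.5913, 0.1735, 0.0897]
contact_force: [-0.6, 0.0, -0.7]
grip_force: 0.2
ee_pos: [0.592, 0.1681, 0.0897]
contact_force: [-0.3, 1.7, 0.2]
ee_pos: [0.5926, 0.1642, 0.0897]
contact_force: [-0.5, 1.9, 0.2]
```

```bash
python3 -m inch '0 .01 0 0 0 0 1;0 .02 0 0 0 0 1;0 .02 0 0 0 0 1'| egrep 'ee_pos|contact'
python3 -m inch '0 .01 0 0 0 0 1;0 .02 0 0 0 0 1;0 .02 0 0 0 0 1'| egrep 'ee_pos|contact'
```

```text
ee_pos: [0.5931, 0.1601, 0.0897]
contact_force: [-0.5, 2.8, 0.2]
ee_pos: [0.5936, 0.1561, 0.0897]
contact_force: [-0.3, 3.1, -0.3]
```

```bash
python3 -m inch '0 .01 0 0 0 0 1;0 .02 0 0 0 0 1;0 .02 0 0 0 0 1'| egrep 'ee_pos|contact'
python3 -m inch '0 .01 0 0 0 0 1;0 .01 0 0 0 0 1'| egrep 'ee_pos|contact'
```

```text
ee_pos: [0.5939, 0.1544, 0.0898]
contact_force: [-1.4, 16.5, -0.4]
ee_pos: [0.5939, 0.1541, 0.0898]
contact_force: [-1.9, 26.9, -0.8]
```

Force rose sharply at the stop, so the bed is home. I'll back off, lift, cross over the press at height and turn the tool for the wrench.

```bash
python3 -m inch '0 -.1 0 0 0 0 1;0 -.3 0 0 0 0 1;0 -.3 0 0 0 0 1;0 -.3 -.9 0 0 0 1;0 -.3 -.9 0 0 0 1;0 -.3 -.9 0 0 0 1;0 -.3 -.9 0 0 0 1;0 -.3 -.9 0 0 0 1' | egrep 'ee_pos|contact'
python3 -m inch '0 1 0 0 0 0 1;0 1 0 0 0 0 1;0 1 0 0 0 0 1;0 1 0 0 0 0 1;0 1 0 0 0 0 1;0 1 0 0 0 0 1'| egrep 'ee_pos|contact'
python3 -m inch '-.2 .9 0 0 0 -1 1;-.2 .9 0 0 0 -1 1;-.2 .9 0 0 0 -1 1;-.2 .9 0 0 0 -1 1;-.2 .9 0 0 0 -1 1;-.2 .9 0 0 0 -1 1;-.2 .9 0 0 0 -1 1'
python3 - <<'E'
from h import *
s=readout.get_state();p=s['ee_pos'];R=s['eef_rot']
print(R.T@(np.array((.576,-.163,.165))-p)/.2,s['q'])
c=read_camera("top"); S=read_camera("side")
f=lambda I:cv2.resize(I[:,:,::-1],None,fx=2,fy=2)
cv2.imwrite("pics/w1.png",np.hstack([f(c["image"][130:330,220:420]),f(S["image"][150:350,200:400])]))
E
```

```text
ee_pos: [0.5883, 0.2093, 0.2747]
contact_force: [0.4, -0.3, -0.1]
ee_pos: [0.6123, 0.0102, 0.2686]
contact_force: [-0.2, 0.6, -0.3]
time_s: 8.5
ee_pos: [0.5965, -0.1711, 0.2691]
eef_rot: [[0.607, 0.795, -0.001], [0.795, -0.607, 0.0], [-0.0, -0.001, -1.0]]
contact_force: [0.1, 0.3, 0.4]
finger_gap: 0.005
grip_force: 0.0
[-0.0300516  -0.10555644  0.52077651] [-2.02966483e+01  2.52592011e+01  8.01850516e+01 -5.13094394e-03
  7.46113818e+01  1.70853595e+01]
```

View pics/w1.png

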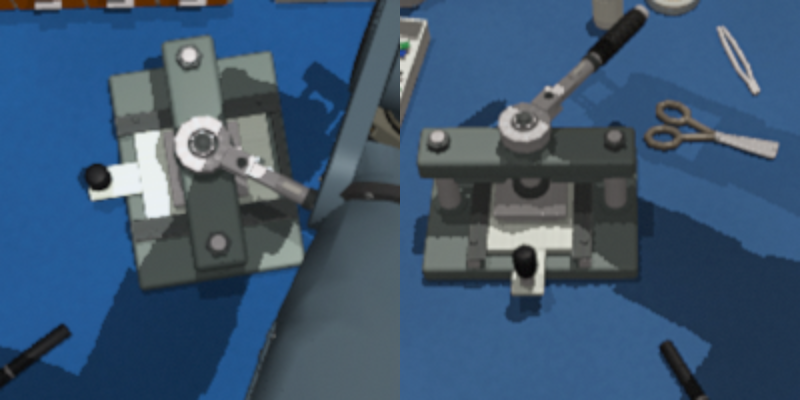

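The bed's knob has moved in (px ≈ 268,218), the platen stands over the plaque, and the wrench is still straight. I'll lower the closed fingers beside the grip.

```bash
python3 -m inch '-.07 0 .52 0 0 0 1;-.07 0 .52 0 0 0 1;-.07 0 .52 0 0 0 1;-.07 -.05 .52 0 0 0 1;-.07 -.1 .52 0 0 0 1;-.07 -.15 .52 0 0 0 1;-.07 -.15 .52 0 0 0 1'
python3 - <<'E'
from h import *
c=read_camera("top"); m,ce,s=dark(c,(258,208,280,230)); print(ce,(ray(c,*ce,.09)[:2]-[.613,.0135])@[-.13,.9915])
E
```

```text
time_s: 9.3
ee_pos: [0.564, -0.1639, 0.1676]
eef_rot: [[0.608, 0.794, 0.002], [0.794, -0.608, -0.001], [0.001, 0.002, -1.0]]
contact_force: [0.2, 0.2, -0.0]
finger_gap: 0.006
grip_force: 0.0
[268.15873016 218.12698413] 0.11769432072611441
```

```bash
cat >> h.py <<'E'
C=np.array([.613,.0135]); OFF=.0255
def phi_now():  # handle angle implied by contact at the TCP
    p=readout.get_state()['ee_pos'][:2]-C; return np.degrees(np.arctan2(p[1],p[0])-np.arcsin(OFF/np.hypot(*p))),np.hypot(*p)
def plan(phis,yawoff=-9,z=.167):
    s=readout.get_state();R=s['eef_rot'];y=-R[:2,1];yaw=np.degrees(np.arctan2(y[1],y[0]))
    for f in phis:
        a=np.radians(f);e=np.array([np.cos(a),np.sin(a)]);d=np.array([np.sin(a),-np.cos(a)])
        g=np.r_[C+.174*e-OFF*d,z]; turn=-((f-90)%360+yawoff-yaw)
        print(f,(R.T@(g-s['ee_pos'])/.2).round(3),round((turn+180)%360-180,1),'share',round(((turn+180)%360-180)/45,3))
E
python3 -c "
from h import *
print(phi_now()); plan([-114,-118,-122,-126,-130,-134,-138,-142,-146])"
```

```text
(np.float64(-113.21433252871229), np.float64(0.18442929998510077))
-114 [ 0.037 -0.022  0.002] -4.5 share -0.099
-118 [ 0.017 -0.08   0.001] -0.5 share -0.01
-122 [-0.    -0.139  0.001] 3.5 share 0.079
-126 [-0.013 -0.199  0.001] 7.5 share 0.168
-130 [-0.021 -0.26   0.001] 11.5 share 0.257
-134 [-0.025 -0.321  0.001] 15.5 share 0.345
-138 [-0.025 -0.382  0.001] 19.5 share 0.434
-142 [-0.02  -0.443  0.001] 23.5 share 0.523
-146 [-0.011 -0.504  0.   ] 27.5 share 0.612
```

```bash
python3 -m inch '.02 -.05 0 0 0 0 1;.015 -.08 0 0 0 0 1;.01 -.11 0 0 0 .04 1;0 -.14 0 0 0 .08 1;0 -.14 0 0 0 .08 1' | egrep 'ee_pos|contact'
python3 -c "
from h import *
print(phi_now()); plan([-122,-126,-130,-134,-138,-142])"
```

```text
ee_pos: [0.542, -0.1476, 0.1662]
contact_force: [2.7, -1.1, 0.5]
(np.float64(-122.09481334653786), np.float64(0.17607388000814056))
-122 [ 0.002  0.001 -0.004] -0.1 share -0.002
-126 [-0.015 -0.058 -0.004] 3.9 share 0.087
-130 [-0.027 -0.118 -0.004] 7.9 share 0.175
-134 [-0.035 -0.179 -0.004] 11.9 share 0.264
-138 [-0.039 -0.24  -0.005] 15.9 share 0.353
-142 [-0.038 -0.302 -0.005] 19.9 share 0.442
```

```bash
python3 -m inch '-.01 -.03 0 0 0 .04 1;-.015 -.06 0 0 0 .09 1;-.02 -.09 0 0 0 .13 1;-.027 -.12 0 0 0 .17 1;-.03 -.15 0 0 0 .22 1;-.035 -.18 0 0 0 .26 1;-.035 -.18 0 0 0 .26 1' | egrep 'ee_pos|contact'
python3 - <<'E'
from h import *
print(phi_now()); plan([-136,-138,-140,-142,-144,-146])
c=read_camera("top"); S=read_camera("side")
f=lambda I:cv2.resize(I[:,:,::-1],None,fx=3,fy=3)
cv2.imwrite("pics/w2.png",np.hstack([f(c["image"][150:320,290:420]),f(S["image"][120:290,220:350])]))
E
```

```text
ee_pos: [0.5105, -0.1293, 0.1661]
contact_force: [2.4, -1.3, 1.0]
(np.float64(-134.01348092532984), np.float64(0.17578762799874575))
-136 [-0.009 -0.029 -0.005] 2.2 share 0.05
-138 [-0.016 -0.059 -0.005] 4.2 share 0.094
-140 [-0.023 -0.089 -0.005] 6.2 share 0.139
-142 [-0.028 -0.119 -0.005] 8.2 share 0.183
-144 [-0.032 -0.15  -0.005] 10.2 share 0.228
-146 [-0.036 -0.18  -0.005] 12.2 share 0.272
```

View pics/w2.png

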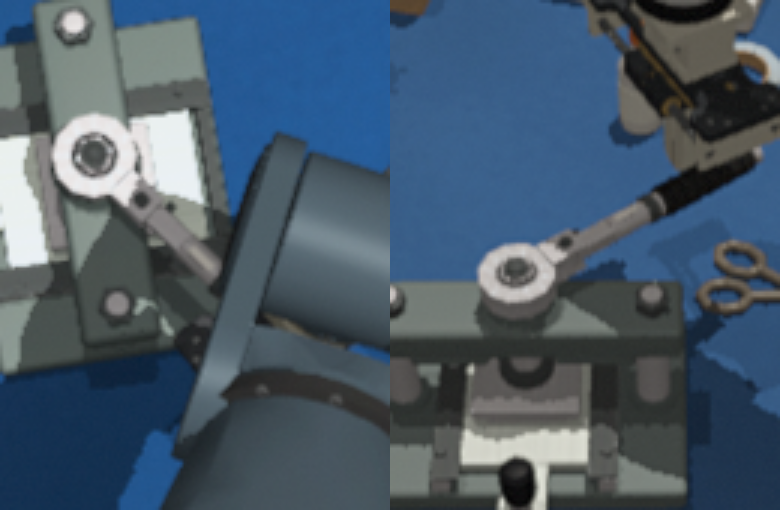

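The wrench has turned with the head and is straight, and the fingers sit behind the sleeve. From here I'll take 4° per call.

```bash
python3 -m inch '-.009 -.03 0 0 0 .05 1;-.016 -.06 0 0 0 .09 1;-.023 -.09 0 0 0 .14 1;-.028 -.12 0 0 0 .18 1' | egrep 'ee_pos|contact'
python3 -c "
from h import *
print(phi_now()); plan([-144,-146,-148])"
```

```text
ee_pos: [0.4921, -0.114, 0.1661]
contact_force: [5.3, -2.6, 1.7]
(np.float64(-141.82176445445825), np.float64(0.1756979877326854))
-144 [-0.01  -0.032 -0.005] 2.1 share 0.047
-146 [-0.018 -0.062 -0.005] 4.1 share 0.091
-148 [-0.024 -0.092 -0.005] 6.1 share 0.135
```

```bash
python3 -m inch '-.009 -.03 0 0 0 .05 1;-.016 -.06 0 0 0 .09 1' | egrep 'ee_pos|contact'
python3 -c "
from h import *
print(phi_now()); plan([-146,-148,-150])"
```

```text
ee_pos: [0.4835, -0.1051, 0.1661]
contact_force: [5.2, -2.2, 0.8]
(np.float64(-145.86930608875764), np.float64(0.17559027265833163))
-146 [-0.002 -0.002 -0.005] 0.0 share 0.001
-148 [-0.011 -0.031 -0.005] 2.0 share 0.045
-150 [-0.018 -0.061 -0.005] 4.0 share 0.09
```

```bash
python3 -m inch '-.01 -.03 0 0 0 .05 1;-.018 -.06 0 0 0 .09 1' | egrep 'ee_pos|contact'
python3 -c "
from h import *
print(phi_now())"
```

```text
ee_pos: [0.4753, -0.0957, 0.1661]
contact_force: [5.8, -2.9, 0.9]
(np.float64(-149.93184531076238), np.float64(0.17578763626689362))
```

```bash
python3 -m inch '-.01 -.03 0 0 0 .05 1;-.018 -.06 0 0 0 .09 1' | egrep 'ee_pos|contact'
python3 -c "
from h import *
print(phi_now());plan([-154,-156,-158])"
```

```text
ee_pos: [0.4683, -0.0865, 0.1664]
contact_force: [8.6, -7.2, 0.2]
(np.float64(-153.6835323721472), np.float64(0.1758846069124514))
-154 [-0.001 -0.005 -0.003] -0.0 share -0.001
-156 [-0.01  -0.034 -0.003] 2.0 share 0.044
-158 [-0.018 -0.064 -0.003] 4.0 share 0.088
```

Force has risen to 11 N, so the platen has met the plaque. Now smaller pushes.

```bash
python3 -m inch '-.006 -.025 0 0 0 .04 1;-.012 -.05 0 0 0 .08 1;-.012 -.05 0 0 0 .08 1' | egrep 'ee_pos|contact'
python3 - <<'E'
from h import *
print(phi_now())
S=read_camera("side"); c=read_camera("top")
f=lambda I:cv2.resize(I[:,:,::-1],None,fx=3,fy=3)
cv2.imwrite("pics/w3.png",np.hstack([f(c["image"][150:320,290:420]),f(S["image"][120:290,220:350])]))
E
```

```text
ee_pos: [0.4625, -0.0772, 0.1662]
contact_force: [5.1, -5.7, 0.4]
(np.float64(-157.2563837371566), np.float64(0.17573702126860655))
```

View pics/w3.png

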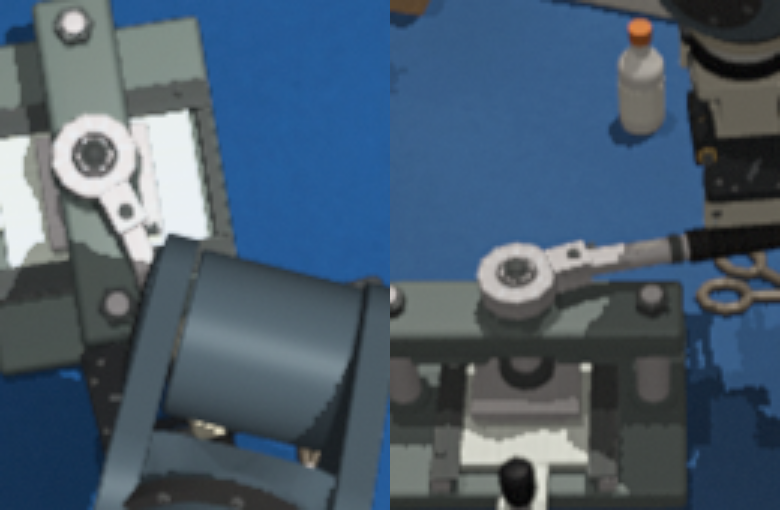

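Force dropped after the peak, so the joint is giving. The bend is about 0.09–0.15 rad. One more 9 mm push keeps it well below 0.35.

```bash
python3 -m inch '-.006 -.025 0 0 0 .04 1;-.012 -.045 0 0 0 .07 1;-.012 -.045 0 0 0 .07 1' | egrep 'ee_pos|contact'
python3 - <<'E'
from h import *
print(phi_now())
S=read_camera("side")
cv2.imwrite("pics/w4.png",cv2.resize(S["image"][180:240,240:370,::-1],None,fx=6,fy=6,interpolation=2))
E
```

```text
ee_pos: [0.4579, -0.069, 0.1662]
contact_force: [3.7, -4.5, 1.7]
(np.float64(-160.34515565392618), np.float64(0.17563645214500995))
```

View pics/w4.png

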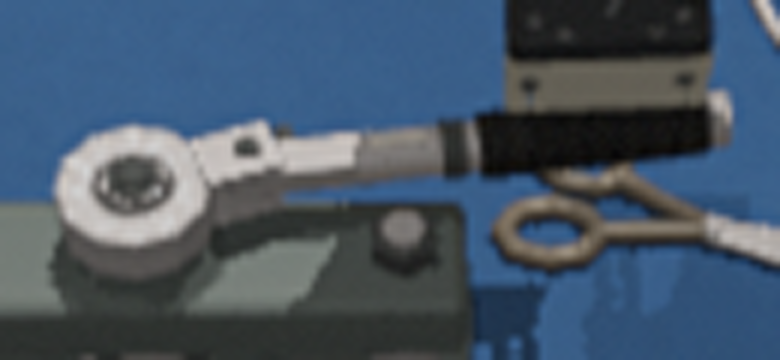

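The crop shows the handle clearly bent. The head points up to the pin at crop (247,148), while the handle runs almost level to (722,118). I'll compute the bend.

Run:
```python
from h import *
S=read_camera("side")
P=lambda u,v,z:ray(S,240+u/6,180+v/6,z)[:2]
pin=P(247,148,.18);ce=P(132,182,.185);e=P(720,118,.168)
a=lambda v:np.degrees(np.arctan2(v[1],v[0]))
print(pin,ce,e,np.hypot(*(pin-C)),np.hypot(*(e-pin)),a(pin-C),a(pin-ce),a(e-pin))
# geometric: pin at head angle h, grip axis line at distance OFF from TCP
p=readout.get_state()['ee_pos'][:2]
for h in (-150,-151,-152,-153,-154):
    q=C+.044*np.array([np.cos(np.radians(h)),np.sin(np.radians(h))]); v=p-q
    print(h, a(v)-np.degrees(np.arcsin(OFF/np.hypot(*v)))-h)
```

```text
[ 0.57505096 -0.00888172] [0.61300491 0.01733727] [ 0.40256259 -0.05756713] 0.04405758632240078 0.17922753515111114 -149.46858887886435 -145.36286518694743 -164.23810662579092
-150 -13.746229129914127
-151 -12.414402242522783
-152 -11.080828048130286
-153 -9.74573211482425
-154 -8.409342351900108
```

The bend is about 0.2 rad: past 0.10 and well short of 0.35. I'll ease back slowly now, then move clear.

```bash
python3 -m inch '0 .02 0 0 0 0 1;0 .04 0 0 0 0 1;0 .06 0 0 0 0 1;0 .08 0 0 0 0 1;0 .1 0 0 0 0 1;0 .12 0 0 0 0 1;0 .14 0 0 0 0 1;0 .16 0 0 0 0 1;0 .2 0 0 0 0 1;0 .3 0 0 0 0 1;0 .4 0 0 0 0 1;0 .4 0 0 0 0 1' | egrep 'ee_pos|contact'
python3 -m inch '0 .1 -.3 0 0 0 1;0 .2 -.5 0 0 0 1;0 .7 -.5 0 0 0 1;0 .7 -.5 0 0 0 1;0 .7 -.5 0 0 0 1;0 .7 -.5 0 0 0 1;0 .7 -.5 0 0 0 1;0 .7 -.5 0 0 0 1' | egrep 'time|ee_pos|contact'
python3 - <<'E'
from h import *
S=read_camera("side"); c=read_camera("top")
f=lambda I:cv2.resize(I[:,:,::-1],None,fx=2,fy=2)
cv2.imwrite("pics/e.png",np.hstack([f(c["image"][140:340,250:450]),f(S["image"][140:340,210:410])]))
E
```

```text
ee_pos: [0.4711, -0.1488, 0.1654]
contact_force: [-0.9, 0.8, -0.2]
time_s: 14.45
ee_pos: [0.496, -0.2835, 0.2656]
contact_force: [-0.9, 0.4, 0.3]
```

View pics/e.png

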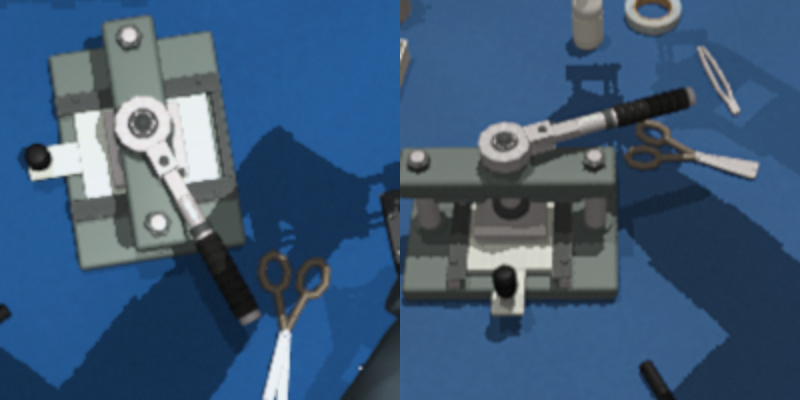

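The final views show the handle straight: centre (143,123), pin (165,162) and end (252,317) lie on one line. The bed is home, the robot is clear and the other things are where they were. Handing in.

```bash
python3 -c "
from rig import job; print(job.finish_job())"
```

```text
the job is handed in; nothing more can be done
None
```

I pushed the bed home, turned the wrench until its joint gave (bent about 0.2 rad), eased it back and let go. In the last pictures the handle was straight and the arm clear, and I handed the job in; no verdict came back, and I did not measure the platen gap directly.

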